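# Tug the instrument case's cover, free its catch if caught, and hold the cover open

## Task

With the slide catch left as you find it, tug up on the knob of the instrument case's cover to learn whether the cover is caught; only one end of the catch's travel holds it, and nothing outside shows which. If it is caught, lower the cover, push the slide catch fully to its other end, then lift the cover to about 45 degrees; if it is not caught, just lift it. Finish still holding the cover steady there, with the things around the case left where they were.

Things in the scene. Friction and masses are not known exactly. Their poses are not given: they have to be found in the camera images.
- case: grey metal instrument case fixed to the bench, 200 (x) x 260 (y) x 85 mm high, with a 10 mm thick grey cover on top (cover's top face 95.5 mm above the bench when shut). Origin: centre of the underside; x points from its front edge (nearest the robot, where knob and catch are) to its hinge edge, y to its left, z up
- cover (a joint): angle of the hinged cover in rad: 0 shut, grows as the front edge rises, stop at 1.35. Cover weighs about 0.25 to 0.5 kg and falls shut when let go. When caught it can still be raised through about 7 mm of play at the front (about 0.04 rad) and then stops dead; when free it keeps rising easily
- cover_hinge (a point): point in the middle of the cover's hinge line, at the case's far top edge (100 mm along case x, 85.5 mm above the bench); the hinge line runs along case y
- knob (a point): point in the middle of the head of the cover's knob, 26 mm above the cover's face. A round black knob standing up from the cover, rigid with it: head 24 mm across from 18 to 34 mm above the cover's face, on a 14 mm neck. The knob stands 170 mm from the hinge line towards the front and 55 mm to the left (case +y) of the cover's middle
- catch (a joint): position of the slide catch in m along case +y: 0 at its right end (case -y), 0.030 at its left end. It starts within 6 mm of the right end, slides with about 2 N of friction and stays where it is put. One end (hidden, differs from run to run) catches the cover, the other end frees it; around the middle (11 to 19 mm) it is always caught. It slides freely while the cover rests shut
- catch_grip (a point): point on the steel grip of the slide catch, 26 mm above the cover's face and in the middle of the grip's plan. The grip is an upright block 12 mm (case x) by 16 mm (case y), standing 34 mm above the cover, 170 mm from the hinge line; at joint 0 it is 60 mm to the right (case -y) of the cover's middle
- jar: closed clear glass jar, 68 mm across, 100 mm high, to the left of the case; bystander. Origin: centre of underside
- breadboard: white plug-in board 55 x 83 x 9 mm lying to the left of the case; bystander. Origin: centre of underside
- screwdriver: screwdriver, 170 mm long, lying to the right of the case; bystander. Origin: underside, x along it
- reel: metal reel 56 mm across, 30 mm high, to the right of the case; bystander. Origin: centre of underside

How it is judged (in metres and radians):
On the way:
1. the cover is tugged up through its play with the slide catch still where it was found (value of joint cover above 0.012 rad and value of joint catch below 0.009 m), for 0.2 s.
At the end, for the whole second after the job is handed in: the cover stands still between 0.5 and 1.1 rad (29 to 63 degrees) open, the fingers hold it (contact force over 0.5 N), and jar, breadboard, screwdriver and reel are within 30 mm of where they started (value of joint cover between 0.5 and 1.1 rad and velocity of joint cover between -0.08 and 0.08 rad/s and contact force between the fingers and cover above 0.5 N and distance of each of jar, breadboard, screwdriver, reel from where it was at the start of the episode below 0.03 m); the arm keeps its last pose, push and grip.
It fails at once if the jar is pushed 30 mm or more (distance of jar from where it was at the start of the episode above 0.03 m).
It fails at once if the breadboard is pushed 30 mm or more (distance of breadboard from where it was at the start of the episode above 0.03 m).
It fails at once if the screwdriver is pushed 30 mm or more (distance of screwdriver from where it was at the start of the episode above 0.03 m).
It fails at once if the reel is pushed 30 mm or more (distance of reel from where it was at the start of the episode above 0.03 m).
It also fails if it takes over 51 s, if anything falls off the work surface, if the arm or the gripper's body presses on something with over 40 N, if the wrist force passes 120 N, or if a joint passes its speed limit or range.

## Robot

A 6-joint arm with a two-finger parallel gripper is mounted at the origin on the work surface. World frame = base frame: x ahead of the robot, y to its left, z up, the work surface at z = 0. Lengths are in m, angles in degrees, forces in N, time in s.
With the tool pointing down it reaches from about 0.325 to 0.9 m from the base axis. Payload 6.1 kg.
Tool frame: the origin (TCP) lies between the finger pads; the fingertips stand 11 mm ahead of it and the grasp point (between the pads) lies 8 mm behind it; z points along the fingers, y is the line along which they close (so a half turn about z gives the same grasp; the last joint's range is limited). The gripper opens to 87 mm and grips with 3 to 60 N. Pads are 19 mm wide; open, the fingers measure 117 mm over their backs; the gripper's body (75 mm by 190 mm) begins 51 mm behind the grasp point.
Start: joints at [-7.225, 12.628, 87.462, -0, 79.91, -7.225], TCP at [0.625, -0, 0.234] pointing down, gripper open.
Joint ranges: [-170.65, 170.65], [-52.31, 119.04], [5.05, 147.46], [-71.25, 251.25], [11.57, 151.72], [-153.62, 153.62]. Speed limits (degrees/s): [147.25, 147.25, 172.46, 180, 180, 180].

## Interface

Orientations are given as [roll, pitch, yaw] about the fixed x, y, z axes, in that order (R = Rz(yaw) Ry(pitch) Rx(roll)).
In Python, from station import env, imaging gives the robot as it stands.
- The arm moves only by the tool send_rows, never from a script. Its argument "series" is a list of rows, each an object of numbers: "dx", "dy", "dz": the shift along the world's x, y, z in mm; "rx", "ry", "rz": the turn, a rotation vector about the world's x, y, z in degrees. A call has 1 to 10 rows; each row shifts and turns the commanded pose from where the row before left it; what a row does not reach is not made up. A row lasts 1/10 s, in which the tool goes at most 50 mm and 8.59 degrees, less where a joint would pass 70% of its speed; a pose out of reach is approached as far as the arm can. A call with a gripper value outside its range is refused whole. "hand" is the opening in per cent of the stroke, from 0 (shut) to 100 (fully open), set as the call begins (left out, the last holds). The fingers move at their own pace and stop on an object; the grip force is fixed at half the most. Time passes only in rows, so rows that do not move let the fingers close. It gives the time, the measured TCP pose, the force, the opening and the grip force at its end, in the units of the state.
- env.state(): the state, without advancing time (a new reading comes with each control period).
- imaging.snapshot(name): name is "scene" or "side" or "wrist"; returns (picture, depth): 384x512x3 uint8, red, green, blue; 384x512 float32, m along the optical axis (not along the pixel's ray), 0 where there is no reading.
- imaging.camera_info(name): a dict with "fx", "fy", "cx", "cy" (pixels), "distortion" ([k1, k2, p1, p2, k3] as OpenCV has them; the pictures are not rectified), "R" (3x3) and "t" (3): a world point X has camera coordinates R X + t. Camera axes: x right, y down, z forward; pixel columns grow to the right and rows downward; lengths in m; the calibration is good to about 2 mm. A picture is of the moment at which its call begins: read the wrist's pose just before it. camera_info takes no time and is no camera call; for the wrist camera it gives the pose at the moment of the call.
- env.close_job(): hands the job in; it is judged then, once.
The state is a dict: "time_s": time; "qpos": joint angles; "qd": joint speeds; "effort": joint torques, N m; "tool_pos": TCP position; "tool_rot": TCP orientation; "force": force on the tool from outside, world axes, zero at the start; "wrist_torque": the same for the moment, N m; "finger_gap": opening from 0.0 (shut) to 1.0 (fully open); "finger_force": force on a finger pad.
Only numpy, scipy, OpenCV 4.12 (cv2) and the standard library are available. Lean on these libraries where they do the work, as an engineer would, in place of code of your own. Each camera call takes 0.05 s, during which the arm holds its last target. There are 200 camera calls.

## Working session

There is one attempt and no reset: what is moved stays moved. The work goes in short steps, Python scripts to look and compute and a tool call to move; the robot and the scene stay as the last step left them, time stands still between calls to the robot, and variables do not carry over. Pictures are saved under pics/ and viewed, at most 10 in all, crops included, and the job is handed in when it is done.

Besides the shell and the picture viewer there is one more tool, called after ">>>" as a command line: name --argument value ..., lists and objects as JSON in quotes. send_rows: Moves the arm, as the interface text tells. Its arguments: {"type":"object","properties":{"series":{"type":"array"},"hand":{"type":"number"}},"required":["series"]}

```bash
mkdir -p pics
python3 - <<'E'
from station import env, imaging
import cv2,numpy as np
ims=[]
for n in("scene","side"):
    p,d=imaging.snapshot(n);np.savez(f"pics/{n}0.npz",p=p,d=d)
    cv2.imwrite(f"pics/{n}0.png",p[:,:,::-1]);i=imaging.camera_info(n)
    print(n,{k:np.round(v,3).tolist() for k,v in i.items()})
print(env.state())
E
```

```text
scene {'fx': 350.272, 'fy': 350.272, 'cx': 252.553, 'cy': 193.037, 'distortion': [-0.036, 0.0, 0.0, 0.0, 0.0], 'R': [[0.102, 0.995, 0.005], [0.833, -0.082, -0.548], [-0.544, 0.06, -0.837]], 't': [-0.047, -0.439, 1.16]}
side {'fx': 368.38, 'fy': 368.38, 'cx': 254.538, 'cy': 195.18, 'distortion': [-0.101, 0.0, 0.0, 0.0, 0.0], 'R': [[-0.998, -0.061, 0.016], [-0.056, 0.744, -0.666], [0.029, -0.665, -0.746]], 't': [0.621, 0.108, 0.914]}
{'time_s': 0.1, 'qpos': array([-7.22510491e+00,  1.26703063e+01,  8.75192929e+01, -1.46569505e-03,
        7.99125487e+01, -7.22611774e+00]), 'qd': array([ 0.01803428, -0.04901998, -0.01366356,  0.01783462, -0.04014499,
       -0.0178356 ]), 'effort': array([ 7.49785686e-04, -4.95945239e+01, -3.88519800e+01,  7.01414770e-02,
        5.15591155e-02, -7.55870246e-05]), 'tool_pos': array([6.24446390e-01, 5.67678861e-05, 2.32550395e-01]), 'tool_rot': array([-1.79898482e+02, -1.14176013e-02,  9.00012607e+01]), 'force': array([-0.64161802, -0.63897126, -0.55807307]), 'wrist_torque': array([-0.00019544, -0.04901163, -0.00581277]), 'finger_force': 0.0, 'finger_gap': 1.0023753966452844}
```

View pics/scene0.png

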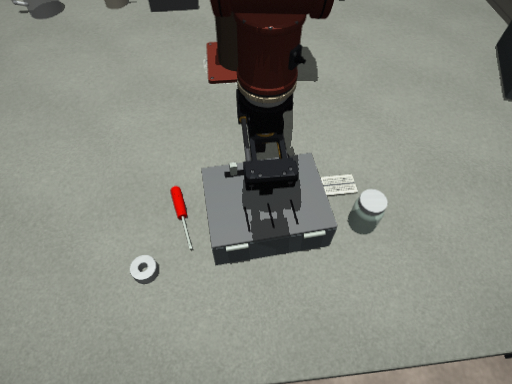

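View pics/side0.png

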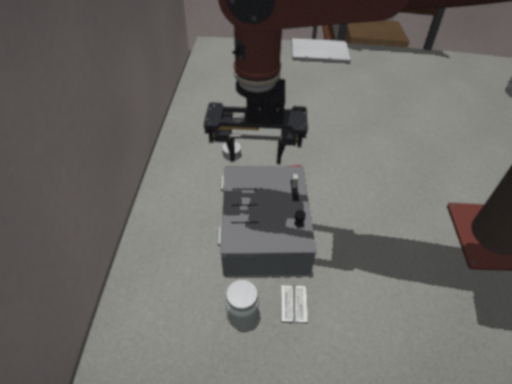

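The scene view shows the case in the middle (cover corners about (203,167), (315,155), (332,232), (211,242)), with the catch grip at (233,168). The side view shows the black knob at (300,218) and the grip at (295,180). Next I measure the cover rectangle from depth, and the knob and grip from pixels.

```bash
cat > h.py <<'E'
import cv2,numpy as np
from station import env,imaging
def world(n,d,i=None):
    i=i or imaging.camera_info(n);R,t=np.array(i["R"]),np.array(i["t"])
    K=np.array([[i["fx"],0,i["cx"]],[0,i["fy"],i["cy"]],[0,0,1]])
    v,u=np.mgrid[:d.shape[0],:d.shape[1]]
    q=cv2.undistortPoints(np.stack([u.ravel(),v.ravel()],1).astype(np.float64)[:,None],K,np.array(i["distortion"]))[:,0]
    r=np.c_[q,np.ones(len(q))]*d.reshape(-1,1)
    return ((r-t)@R).reshape(*d.shape,3)
E
python3 - <<'E'
from h import *
for n in("scene","side"):
    f=np.load(f"pics/{n}0.npz");d=f["d"];W=world(n,d);ok=d>0
    z=W[...,2]
    m=ok&(abs(z-.0955)<.006)&(W[...,0]>.4)
    nl,l,s,c=cv2.connectedComponentsWithStats(m.astype(np.uint8))
    k=1+np.argmax(s[1:,4]);P=W[l==k][:,:2].astype(np.float32)
    print(n,"cover",cv2.minAreaRect(P),np.median(z[l==k]),s[k])
    print(cv2.boxPoints(cv2.minAreaRect(P)).round(4).tolist())
    x0,x1,y0,y1=P[:,0].min(),P[:,0].max(),P[:,1].min(),P[:,1].max()
    m2=ok&(z>.108)&(z<.138)&(W[...,0]>x0)&(W[...,0]<x1)&(W[...,1]>y0)&(W[...,1]<y1)
    nl,l,s,c=cv2.connectedComponentsWithStats(m2.astype(np.uint8))
    for k in range(1,nl):
        if s[k,4]>5:
            T=l==k;print(s[k],W[T].min(0).round(4),W[T].max(0).round(4),np.median(W[T],0).round(4),f["p"][T].mean(0).round())
    # bystanders
    m3=ok&(z>.005)&(z<.125)&(W[...,0]>.3)&(W[...,0]<.95)&(abs(W[...,1])<.35)
    nl,l,s,c=cv2.connectedComponentsWithStats(m3.astype(np.uint8))
    for k in range(1,nl):
        if s[k,4]>40:
            T=l==k;print("by",s[k],W[T].min(0).round(3),W[T].max(0).round(3))
E
```

```text
scene cover ((0.6003974676132202, 0.01421383023262024), (0.20862960815429688, 0.2602740228176117), 4.810424327850342) 0.09448819510610906 [ 201  153  137   97 7766]
[[0.4855000078678131, 0.13510000705718994], [0.5073999762535095, -0.1242000013589859], [0.7153000235557556, -0.10670000314712524], [0.6934000253677368, 0.1526000052690506]]
[287 154   3   4   6] [0.5137 0.0713 0.1268] [0.5236 0.0745 0.1294] [0.5211 0.0723 0.1282] [31. 30. 32.]
[229 163   8  10  72] [ 0.5278 -0.0594  0.1092] [ 0.54   -0.0435  0.1302] [ 0.5376 -0.0511  0.1254] [118. 125. 118.]
by [  201   153   157   112 10290] [ 0.488 -0.123  0.005] [0.713 0.254 0.125]
by [170 187  22  62 419] [ 0.503 -0.208  0.006] [ 0.667 -0.158  0.028]
by [ 348  189   39   45 1205] [0.606 0.208 0.005] [0.668 0.272 0.103]
by [130 255  28  29 604] [ 0.681 -0.285  0.005] [ 0.736 -0.232  0.034]
side cover ((0.5999593138694763, 0.016644716262817383), (0.20814532041549683, 0.2613745331764221), 4.654391765594482) 0.09535715841442666 [ 218  167   99   89 7472]
[[0.48559999465942383, 0.13850000500679016], [0.5067999958992004, -0.12210000306367874], [0.7142999768257141, -0.10520000010728836], [0.6930999755859375, 0.15530000627040863]]
[292 174   6  12  63] [ 0.5255 -0.0578  0.1082] [ 0.5379 -0.039   0.1308] [ 0.5316 -0.0433  0.1254] [113. 116. 114.]
[294 210  12  14 124] [0.5112 0.0517 0.1092] [0.534  0.0772 0.1319] [0.5223 0.0694 0.1285] [37. 36. 38.]
by [222 143   8  17  81] [ 0.711 -0.276  0.006] [ 0.735 -0.228  0.034]
by [234 142   7  18  89] [ 0.68  -0.279  0.005] [ 0.699 -0.23   0.032]
by [ 217  165  100  110 9484] [ 0.485 -0.203  0.005] [0.712 0.153 0.125]
by [ 225  280   34   50 1423] [0.6   0.214 0.005] [0.667 0.278 0.104]
by [281 285  26  38 939] [0.498 0.17  0.005] [0.553 0.254 0.014]
```

>>> send_rows --series '[{"dx": -10, "dy": 6.5, "rz": -8.5}, {"dx": -10, "dy": 6.5, "rz": -8.5}, {"dx": -10, "dy": 6.5, "rz": -8.5}, {"dx": -10, "dy": 6.5, "rz": -8.5}, {"dx": -10, "dy": 6.5, "rz": -8.5}, {"dx": -10, "dy": 6.5, "rz": -8.5}, {"dx": -10, "dy": 6.5, "rz": -8.5}, {"dx": -10, "dy": 6.5, "rz": -8.5}, {"dx": -10, "dy": 6.5, "rz": -8.5}, {"dx": -10, "dy": 6, "rz": -8.5}]' --hand 100

```text
schema error: expected keys dx, dy, dz, rx, ry, rz
```

Run:
```python
from h import *
i=imaging.camera_info("wrist");p,d=imaging.snapshot("wrist");cv2.imwrite("pics/w1.png",p[:,:,::-1])
W=world("wrist",d,i);z=W[...,2]
m2=(d>0)&(z>.112)&(z<.137)&(W[...,0]>.48)&(W[...,0]<.56)&(abs(W[...,1])<.12)
nl,l,s,c=cv2.connectedComponentsWithStats(m2.astype(np.uint8))
for k in range(1,nl):
    if s[k,4]>20:
        T=l==k;P=W[T];P=P[P[:,2]>P[:,2].max()-.006];print(s[k],P.min(0).round(4),P.max(0).round(4),cv2.minAreaRect(P[:,:2].astype(np.float32)))
s=env.state();print(s["time_s"],s["tool_pos"],s["tool_rot"],s["force"],s["qpos"])
```

```text
[121 104  35  31 859] [0.5102 0.0512 0.1253] [0.5341 0.0751 0.1311] ((0.5223411321640015, 0.06331348419189453), (0.023341896012425423, 0.02371169999241829), 13.726308822631836)
0.15 [6.24537055e-01 5.57298738e-05 2.32679906e-01] [-1.79914568e+02 -1.28560915e-02  8.99986005e+01] [-0.35129372 -0.2910409  -0.53668479] [-7.22599416e+00  1.26650996e+01  8.75113645e+01  2.04169996e-03
  7.99099067e+01 -7.22496351e+00]
```

View pics/w1.png

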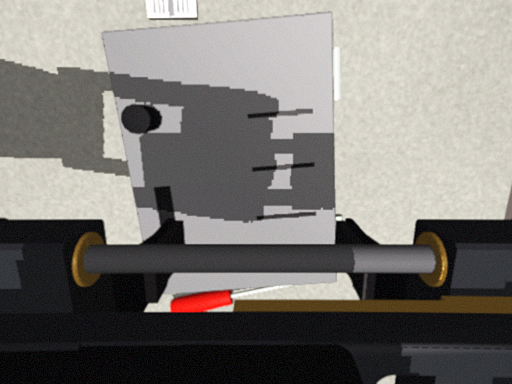

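The first move was refused because every row needs all six keys, so this is the start pose. The wrist view shows the knob head at (138,118), which puts it at (0.522, 0.063). I resend with all six keys.

>>> send_rows --series '[{"dx": -10, "dy": 6.3, "dz": 0, "rx": 0, "ry": 0, "rz": -8.5}, {"dx": -10, "dy": 6.3, "dz": 0, "rx": 0, "ry": 0, "rz": -8.5}, {"dx": -10, "dy": 6.3, "dz": 0, "rx": 0, "ry": 0, "rz": -8.5}, {"dx": -10, "dy": 6.3, "dz": 0, "rx": 0, "ry": 0, "rz": -8.5}, {"dx": -10, "dy": 6.3, "dz": 0, "rx": 0, "ry": 0, "rz": -8.5}, {"dx": -10, "dy": 6.3, "dz": 0, "rx": 0, "ry": 0, "rz": -8.5}, {"dx": -10, "dy": 6.3, "dz": 0, "rx": 0, "ry": 0, "rz": -8.5}, {"dx": -10, "dy": 6.3, "dz": 0, "rx": 0, "ry": 0, "rz": -8.5}, {"dx": -11, "dy": 6.3, "dz": 0, "rx": 0, "ry": 0, "rz": -8.5}, {"dx": -11, "dy": 6.3, "dz": 0, "rx": 0, "ry": 0, "rz": -8.5}]' --hand 100

```text
time_s: 1.15
tool_pos: [0.5223, 0.0633, 0.2332]
tool_rot: [-180.0, 0.0, 4.6]
force: [1.0, 0.9, -0.1]
finger_gap: 1.001
finger_force: 0.0
```

Run:
```python
from h import *
i=imaging.camera_info("wrist");p,d=imaging.snapshot("wrist");cv2.imwrite("pics/w2.png",p[:,:,::-1])
W=world("wrist",d,i);z=W[...,2]
m2=(d>0)&(z>.112)&(z<.137)&(W[...,0]>.48)&(W[...,0]<.56)&(abs(W[...,1])<.12)
nl,l,s,c=cv2.connectedComponentsWithStats(m2.astype(np.uint8))
for k in range(1,nl):
    if s[k,4]>20:
        T=l==k;P=W[T];P=P[P[:,2]>P[:,2].max()-.006];print(s[k],P.min(0).round(4),P.max(0).round(4),cv2.minAreaRect(P[:,:2].astype(np.float32)))
s=env.state();print(s["time_s"],s["tool_pos"],s["tool_rot"],s["force"],s["qpos"])
```

```text
[246 177  27  30 629] [0.5102 0.0518 0.1245] [0.534  0.0748 0.1304] ((0.5220885276794434, 0.06330832093954086), (0.023028796538710594, 0.023208007216453552), 80.55858612060547)
[374 183  26  17 393] [ 0.5254 -0.0589  0.1243] [ 0.5375 -0.0418  0.1303] ((0.5315659642219543, -0.050404734909534454), (0.011653007939457893, 0.01700923591852188), 3.7229228019714355)
1.2 [0.52098952 0.0641679  0.23308275] [-1.79952698e+02  1.08670665e-01  4.23819068e+00] [ 0.96997875  0.92341911 -0.24505472] [-1.61308090e+00 -1.03425872e+00  1.02245639e+02  3.66623830e-02
  7.89015482e+01  8.41416805e+01]
```

View pics/w2.png

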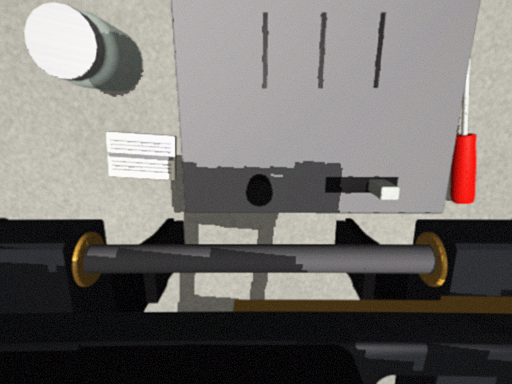

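The knob is at (259,190) between the fingers. The grip is at (384,188), at the right end of its slot. Now descend and grip the knob.

>>> send_rows --series '[{"dx": 0, "dy": 0, "dz": -18, "rx": 0, "ry": 0, "rz": 0}, {"dx": 0, "dy": 0, "dz": -20, "rx": 0, "ry": 0, "rz": 0}, {"dx": 0, "dy": 0, "dz": -20, "rx": 0, "ry": 0, "rz": 0}, {"dx": 0, "dy": 0, "dz": -20, "rx": 0, "ry": 0, "rz": 0}, {"dx": 0, "dy": 0, "dz": -20, "rx": 0, "ry": 0, "rz": 0}, {"dx": 0, "dy": 0, "dz": -12, "rx": 0, "ry": 0, "rz": 0}, {"dx": 0, "dy": 0, "dz": -10, "rx": 0, "ry": 0, "rz": 0}, {"dx": 0, "dy": 0, "dz": 0, "rx": 0, "ry": 0, "rz": 0}]'

```text
time_s: 2.0
tool_pos: [0.5222, 0.0629, 0.1122]
tool_rot: [-180.0, 0.1, 5.0]
force: [0.7, 0.1, -1.1]
finger_gap: 0.997
finger_force: 0.0
```

>>> send_rows --series '[{"dx": 0, "dy": 0, "dz": 0, "rx": 0, "ry": 0, "rz": 0}, {"dx": 0, "dy": 0, "dz": 0, "rx": 0, "ry": 0, "rz": 0}, {"dx": 0, "dy": 0, "dz": 0, "rx": 0, "ry": 0, "rz": 0}, {"dx": 0, "dy": 0, "dz": 0, "rx": 0, "ry": 0, "rz": 0}, {"dx": 0, "dy": 0, "dz": 0, "rx": 0, "ry": 0, "rz": 0}, {"dx": 0, "dy": 0, "dz": 0, "rx": 0, "ry": 0, "rz": 0}, {"dx": 0, "dy": 0, "dz": 0, "rx": 0, "ry": 0, "rz": 0}, {"dx": 0, "dy": 0, "dz": 0, "rx": 0, "ry": 0, "rz": 0}, {"dx": 0, "dy": 0, "dz": 0, "rx": 0, "ry": 0, "rz": 0}, {"dx": 0, "dy": 0, "dz": 0, "rx": 0, "ry": 0, "rz": 0}]' --hand 0

```text
time_s: 3.0
tool_pos: [0.5229, 0.0637, 0.1135]
tool_rot: [-179.9, 0.0, 5.0]
force: [0.4, 3.7, -0.4]
finger_gap: 0.26
finger_force: 30.0
```

Gripped: the opening is about 23 mm at 30 N. Tug 5 mm and hold.

>>> send_rows --series '[{"dx": 0, "dy": 0, "dz": 1, "rx": 0, "ry": 0, "rz": 0}, {"dx": 0, "dy": 0, "dz": 1, "rx": 0, "ry": 0, "rz": 0}, {"dx": 0, "dy": 0, "dz": 1, "rx": 0, "ry": 0, "rz": 0}, {"dx": 0, "dy": 0, "dz": 1, "rx": 0, "ry": 0, "rz": 0}, {"dx": 0, "dy": 0, "dz": 1, "rx": 0, "ry": 0, "rz": 0}, {"dx": 0, "dy": 0, "dz": 0, "rx": 0, "ry": 0, "rz": 0}, {"dx": 0, "dy": 0, "dz": 0, "rx": 0, "ry": 0, "rz": 0}, {"dx": 0, "dy": 0, "dz": 0, "rx": 0, "ry": 0, "rz": 0}, {"dx": 0, "dy": 0, "dz": 0, "rx": 0, "ry": 0, "rz": 0}]'

```text
time_s: 3.9
tool_pos: [0.524, 0.0638, 0.1186]
tool_rot: [-179.9, -0.1, 5.0]
force: [5.2, 4.7, -3.7]
finger_gap: 0.263
finger_force: 30.0
```

>>> send_rows --series '[{"dx": 0, "dy": 0, "dz": 1, "rx": 0, "ry": 0, "rz": 0}, {"dx": 0, "dy": 0, "dz": 1, "rx": 0, "ry": 0, "rz": 0}, {"dx": 0, "dy": 0, "dz": 1, "rx": 0, "ry": 0, "rz": 0}, {"dx": 0, "dy": 0, "dz": 1, "rx": 0, "ry": 0, "rz": 0}, {"dx": 0, "dy": 0, "dz": 0, "rx": 0, "ry": 0, "rz": 0}, {"dx": 0, "dy": 0, "dz": 0, "rx": 0, "ry": 0, "rz": 0}]'

```text
time_s: 4.5
tool_pos: [0.5242, 0.0638, 0.1207]
tool_rot: [-179.9, -0.2, 5.0]
force: [13.6, 5.9, -19.7]
finger_gap: 0.266
finger_force: 30.0
```

The TCP stopped about 7 mm up and the force jumped to 20 N, so the cover is caught. Lower it and release.

>>> send_rows --series '[{"dx": 0, "dy": 0, "dz": -2, "rx": 0, "ry": 0, "rz": 0}, {"dx": 0, "dy": 0, "dz": -2, "rx": 0, "ry": 0, "rz": 0}, {"dx": 0, "dy": 0, "dz": -2, "rx": 0, "ry": 0, "rz": 0}, {"dx": 0, "dy": 0, "dz": -2, "rx": 0, "ry": 0, "rz": 0}, {"dx": 0, "dy": 0, "dz": -1, "rx": 0, "ry": 0, "rz": 0}, {"dx": 0, "dy": 0, "dz": 0, "rx": 0, "ry": 0, "rz": 0}, {"dx": 0, "dy": 0, "dz": 0, "rx": 0, "ry": 0, "rz": 0}]'

```text
time_s: 5.2
tool_pos: [0.5228, 0.0636, 0.1135]
tool_rot: [-179.9, 0.0, 5.0]
force: [-0.2, 4.7, -0.7]
finger_gap: 0.265
finger_force: 30.0
```

>>> send_rows --series '[{"dx": 0, "dy": 0, "dz": 0, "rx": 0, "ry": 0, "rz": 0}, {"dx": 0, "dy": 0, "dz": 0, "rx": 0, "ry": 0, "rz": 0}, {"dx": 0, "dy": 0, "dz": 0, "rx": 0, "ry": 0, "rz": 0}, {"dx": 0, "dy": 0, "dz": 0, "rx": 0, "ry": 0, "rz": 0}, {"dx": 0, "dy": 0, "dz": 0, "rx": 0, "ry": 0, "rz": 0}, {"dx": 0, "dy": 0, "dz": 0, "rx": 0, "ry": 0, "rz": 0}, {"dx": 0, "dy": 0, "dz": 0, "rx": 0, "ry": 0, "rz": 0}, {"dx": 0, "dy": 0, "dz": 0, "rx": 0, "ry": 0, "rz": 0}]' --hand 100

```text
time_s: 6.0
tool_pos: [0.523, 0.063, 0.1136]
tool_rot: [180.0, -0.0, 5.0]
force: [-0.0, -0.5, -0.2]
finger_gap: 0.909
finger_force: 0.0
```

>>> send_rows --series '[{"dx": 0, "dy": 0, "dz": 20, "rx": 0, "ry": 0, "rz": 0}, {"dx": 0, "dy": 0, "dz": 30, "rx": 0, "ry": 0, "rz": 0}, {"dx": 1, "dy": -20, "dz": 0, "rx": 0, "ry": 0, "rz": 0}, {"dx": 2, "dy": -24, "dz": 0, "rx": 0, "ry": 0, "rz": 0}, {"dx": 2, "dy": -24, "dz": 0, "rx": 0, "ry": 0, "rz": 0}, {"dx": 2, "dy": -24, "dz": 0, "rx": 0, "ry": 0, "rz": 0}, {"dx": 2, "dy": -21.5, "dz": 0, "rx": 0, "ry": 0, "rz": 0}, {"dx": 0, "dy": 0, "dz": 0, "rx": 0, "ry": 0, "rz": 0}]'

```text
time_s: 6.8
tool_pos: [0.5322, -0.0528, 0.1637]
tool_rot: [179.9, -0.0, 4.8]
force: [-1.2, 0.5, 0.5]
finger_gap: 1.0
finger_force: 0.0
```

>>> send_rows --series '[{"dx": 0, "dy": 0, "dz": -15, "rx": 0, "ry": 0, "rz": 0}, {"dx": 0, "dy": 0, "dz": -15, "rx": 0, "ry": 0, "rz": 0}, {"dx": 0, "dy": 0, "dz": -12, "rx": 0, "ry": 0, "rz": 0}, {"dx": 0, "dy": 0, "dz": -8, "rx": 0, "ry": 0, "rz": 0}, {"dx": 0, "dy": 0, "dz": 0, "rx": 0, "ry": 0, "rz": 0}]'

```text
time_s: 7.3
tool_pos: [0.5306, -0.0496, 0.1113]
tool_rot: [-179.9, 0.2, 5.0]
force: [-0.6, 0.8, -0.1]
finger_gap: 1.002
finger_force: 0.0
```

>>> send_rows --series '[{"dx": 0, "dy": 0, "dz": 0, "rx": 0, "ry": 0, "rz": 0}, {"dx": 0, "dy": 0, "dz": 0, "rx": 0, "ry": 0, "rz": 0}, {"dx": 0, "dy": 0, "dz": 0, "rx": 0, "ry": 0, "rz": 0}, {"dx": 0, "dy": 0, "dz": 0, "rx": 0, "ry": 0, "rz": 0}, {"dx": 0, "dy": 0, "dz": 0, "rx": 0, "ry": 0, "rz": 0}, {"dx": 0, "dy": 0, "dz": 0, "rx": 0, "ry": 0, "rz": 0}, {"dx": 0, "dy": 0, "dz": 0, "rx": 0, "ry": 0, "rz": 0}, {"dx": 0, "dy": 0, "dz": 0, "rx": 0, "ry": 0, "rz": 0}, {"dx": 0, "dy": 0, "dz": 0, "rx": 0, "ry": 0, "rz": 0}, {"dx": 0, "dy": 0, "dz": 0, "rx": 0, "ry": 0, "rz": 0}]' --hand 0

```text
time_s: 8.3
tool_pos: [0.532, -0.0505, 0.1135]
tool_rot: [-180.0, 0.0, 5.0]
force: [0.4, -0.3, 0.6]
finger_gap: 0.18
finger_force: 30.0
```

Gripping the catch (16 mm). Slide it along case +y.

>>> send_rows --series '[{"dx": -0.3, "dy": 4, "dz": 0, "rx": 0, "ry": 0, "rz": 0}, {"dx": -0.3, "dy": 4, "dz": 0, "rx": 0, "ry": 0, "rz": 0}, {"dx": -0.3, "dy": 4, "dz": 0, "rx": 0, "ry": 0, "rz": 0}, {"dx": -0.3, "dy": 4, "dz": 0, "rx": 0, "ry": 0, "rz": 0}, {"dx": -0.3, "dy": 4, "dz": 0, "rx": 0, "ry": 0, "rz": 0}, {"dx": -0.3, "dy": 4, "dz": 0, "rx": 0, "ry": 0, "rz": 0}, {"dx": -0.3, "dy": 3, "dz": 0, "rx": 0, "ry": 0, "rz": 0}, {"dx": 0, "dy": 0, "dz": 0, "rx": 0, "ry": 0, "rz": 0}, {"dx": 0, "dy": 0, "dz": 0, "rx": 0, "ry": 0, "rz": 0}]'

```text
time_s: 9.2
tool_pos: [0.5298, -0.0227, 0.1135]
tool_rot: [-179.9, 0.0, 5.0]
force: [-1.9, 2.1, 1.6]
finger_gap: 0.178
finger_force: 30.0
```

>>> send_rows --series '[{"dx": -0.1, "dy": 1, "dz": 0, "rx": 0, "ry": 0, "rz": 0}, {"dx": -0.1, "dy": 1, "dz": 0, "rx": 0, "ry": 0, "rz": 0}, {"dx": -0.1, "dy": 1, "dz": 0, "rx": 0, "ry": 0, "rz": 0}, {"dx": -0.1, "dy": 1, "dz": 0, "rx": 0, "ry": 0, "rz": 0}, {"dx": 0, "dy": 0, "dz": 0, "rx": 0, "ry": 0, "rz": 0}, {"dx": 0, "dy": 0, "dz": 0, "rx": 0, "ry": 0, "rz": 0}]'

```text
time_s: 9.8
tool_pos: [0.5296, -0.0209, 0.1136]
tool_rot: [179.9, -0.0, 5.0]
force: [-1.1, -6.6, -1.1]
finger_gap: 0.182
finger_force: 30.0
```

The catch has reached its left end stop after about 30 mm, with the force rising. Release it and go back to the knob.

>>> send_rows --series '[{"dx": 0, "dy": -1.5, "dz": 0, "rx": 0, "ry": 0, "rz": 0}, {"dx": 0, "dy": 0, "dz": 0, "rx": 0, "ry": 0, "rz": 0}, {"dx": 0, "dy": 0, "dz": 0, "rx": 0, "ry": 0, "rz": 0}, {"dx": 0, "dy": 0, "dz": 0, "rx": 0, "ry": 0, "rz": 0}, {"dx": 0, "dy": 0, "dz": 0, "rx": 0, "ry": 0, "rz": 0}]' --hand 70

```text
time_s: 10.3
tool_pos: [0.5295, -0.0208, 0.1136]
tool_rot: [-180.0, -0.0, 5.0]
force: [-0.2, -0.2, -0.5]
finger_gap: 0.55
finger_force: 0.0
```

>>> send_rows --series '[{"dx": 0, "dy": 0, "dz": 20, "rx": 0, "ry": 0, "rz": 0}, {"dx": 0, "dy": 0, "dz": 30, "rx": 0, "ry": 0, "rz": 0}, {"dx": -2, "dy": 20, "dz": 0, "rx": 0, "ry": 0, "rz": 0}, {"dx": -2, "dy": 24, "dz": 0, "rx": 0, "ry": 0, "rz": 0}, {"dx": -2, "dy": 24, "dz": 0, "rx": 0, "ry": 0, "rz": 0}, {"dx": -1, "dy": 16, "dz": 0, "rx": 0, "ry": 0, "rz": 0}, {"dx": 0, "dy": 0, "dz": 0, "rx": 0, "ry": 0, "rz": 0}, {"dx": 0, "dy": 0, "dz": 0, "rx": 0, "ry": 0, "rz": 0}]'

```text
time_s: 11.1
tool_pos: [0.5225, 0.0631, 0.1635]
tool_rot: [180.0, -0.0, 5.1]
force: [-0.2, -0.3, 0.3]
finger_gap: 0.698
finger_force: 0.0
```

Run:
```python
from h import *
i=imaging.camera_info("wrist");p,d=imaging.snapshot("wrist");W=world("wrist",d,i);z=W[...,2]
m2=(d>0)&(z>.12)&(z<.137)&(W[...,0]>.48)&(W[...,0]<.56)&(abs(W[...,1])<.12)
nl,l,s,c=cv2.connectedComponentsWithStats(m2.astype(np.uint8))
for k in range(1,nl):
    if s[k,4]>20: print(s[k],cv2.minAreaRect(W[l==k][:,:2].astype(np.float32)))
print(env.state()["tool_pos"])
```

```text
[ 241  200   36   39 1081] ((0.5221875309944153, 0.06335800886154175), (0.023447642102837563, 0.023128101602196693), 20.46670913696289)
[372 209  30  17 265] ((0.5326698422431946, -0.019079040735960007), (0.009150540456175804, 0.018827183172106743), 29.578386306762695)
[0.52255629 0.06266219 0.16353007]
```

>>> send_rows --series '[{"dx": 0, "dy": 0, "dz": -15, "rx": 0, "ry": 0, "rz": 0}, {"dx": 0, "dy": 0, "dz": -15, "rx": 0, "ry": 0, "rz": 0}, {"dx": 0, "dy": 0, "dz": -12, "rx": 0, "ry": 0, "rz": 0}, {"dx": 0, "dy": 0, "dz": -8, "rx": 0, "ry": 0, "rz": 0}, {"dx": 0, "dy": 0, "dz": 0, "rx": 0, "ry": 0, "rz": 0}]'

```text
time_s: 11.65
tool_pos: [0.521, 0.0628, 0.1113]
tool_rot: [-180.0, 0.2, 5.0]
force: [0.8, 0.9, 0.5]
finger_gap: 0.699
finger_force: 0.0
```

>>> send_rows --series '[{"dx": 0, "dy": 0, "dz": 0, "rx": 0, "ry": 0, "rz": 0}, {"dx": 0, "dy": 0, "dz": 0, "rx": 0, "ry": 0, "rz": 0}, {"dx": 0, "dy": 0, "dz": 0, "rx": 0, "ry": 0, "rz": 0}, {"dx": 0, "dy": 0, "dz": 0, "rx": 0, "ry": 0, "rz": 0}, {"dx": 0, "dy": 0, "dz": 0, "rx": 0, "ry": 0, "rz": 0}, {"dx": 0, "dy": 0, "dz": 0, "rx": 0, "ry": 0, "rz": 0}, {"dx": 0, "dy": 0, "dz": 0, "rx": 0, "ry": 0, "rz": 0}, {"dx": 0, "dy": 0, "dz": 0, "rx": 0, "ry": 0, "rz": 0}]' --hand 0

```text
time_s: 12.45
tool_pos: [0.5226, 0.0636, 0.1138]
tool_rot: [-179.9, -0.0, 5.0]
force: [-0.5, 4.4, 2.6]
finger_gap: 0.268
finger_force: 30.0
```

Run:
```python
import numpy as np
# grasp point path, knob 170 mm from hinge, 36 mm above hinge; tool tilts 0.5*angle about y_c
r0,h0=-170,36;c,s=np.cos(np.radians(4.8)),np.sin(np.radians(4.8));prev=None
for a in np.arange(0,46,2.25):
    A=np.radians(a);k=A*0.5
    g=np.array([r0*np.cos(A)+h0*np.sin(A),-r0*np.sin(A)+h0*np.cos(A)])
    t=g+8*np.array([-np.sin(k),-np.cos(k)])
    if prev is not None: print(a,np.round([(t-prev)[0]*c,(t-prev)[0]*s,(t-prev)[1]],1))
    prev=t
```

```text
2.25 [1.4 0.1 6.6]
4.5 [1.6 0.1 6.6]
6.75 [1.9 0.2 6.5]
9.0 [2.2 0.2 6.4]
11.25 [2.4 0.2 6.3]
13.5 [2.6 0.2 6.2]
15.75 [2.9 0.2 6.1]
18.0 [3.1 0.3 6. ]
20.25 [3.4 0.3 5.9]
22.5 [3.6 0.3 5.7]
24.75 [3.8 0.3 5.6]
27.0 [4.  0.3 5.4]
29.25 [4.2 0.4 5.3]
31.5 [4.4 0.4 5.1]
33.75 [4.6 0.4 4.9]
36.0 [4.8 0.4 4.7]
38.25 [5.  0.4 4.5]
40.5 [5.2 0.4 4.3]
42.75 [5.3 0.4 4.1]
45.0 [5.5 0.5 3.9]
```

>>> send_rows --series '[{"dx": 1.4, "dy": 0.1, "dz": 6.6, "rx": -0.09, "ry": 1.12, "rz": 0}, {"dx": 1.6, "dy": 0.1, "dz": 6.6, "rx": -0.09, "ry": 1.12, "rz": 0}, {"dx": 0, "dy": 0, "dz": 0, "rx": 0, "ry": 0, "rz": 0}, {"dx": 0, "dy": 0, "dz": 0, "rx": 0, "ry": 0, "rz": 0}]'

```text
time_s: 12.85
tool_pos: [0.5252, 0.0639, 0.1261]
tool_rot: [-179.9, 2.3, 5.0]
force: [1.1, 4.6, -3.5]
finger_gap: 0.263
finger_force: 30.0
```

The cover is free: it rose past its play at only 3.5 N. Continue the arc.

>>> send_rows --series '[{"dx": 1.9, "dy": 0.2, "dz": 6.5, "rx": -0.09, "ry": 1.12, "rz": 0}, {"dx": 2.2, "dy": 0.2, "dz": 6.4, "rx": -0.09, "ry": 1.12, "rz": 0}, {"dx": 2.4, "dy": 0.2, "dz": 6.3, "rx": -0.09, "ry": 1.12, "rz": 0}, {"dx": 2.6, "dy": 0.2, "dz": 6.2, "rx": -0.09, "ry": 1.12, "rz": 0}, {"dx": 2.9, "dy": 0.2, "dz": 6.1, "rx": -0.09, "ry": 1.12, "rz": 0}, {"dx": 3.1, "dy": 0.3, "dz": 6.0, "rx": -0.09, "ry": 1.12, "rz": 0}, {"dx": 3.4, "dy": 0.3, "dz": 5.9, "rx": -0.09, "ry": 1.12, "rz": 0}, {"dx": 3.6, "dy": 0.3, "dz": 5.7, "rx": -0.09, "ry": 1.12, "rz": 0}, {"dx": 0, "dy": 0, "dz": 0, "rx": 0, "ry": 0, "rz": 0}]'

```text
time_s: 13.75
tool_pos: [0.5468, 0.0656, 0.1755]
tool_rot: [-179.9, 11.4, 5.0]
force: [-3.9, 4.4, -1.7]
finger_gap: 0.262
finger_force: 30.0
```

>>> send_rows --series '[{"dx": 3.8, "dy": 0.3, "dz": 5.6, "rx": -0.09, "ry": 1.12, "rz": 0}, {"dx": 4.0, "dy": 0.3, "dz": 5.4, "rx": -0.09, "ry": 1.12, "rz": 0}, {"dx": 4.2, "dy": 0.4, "dz": 5.3, "rx": -0.09, "ry": 1.12, "rz": 0}, {"dx": 4.4, "dy": 0.4, "dz": 5.1, "rx": -0.09, "ry": 1.12, "rz": 0}, {"dx": 4.6, "dy": 0.4, "dz": 4.9, "rx": -0.09, "ry": 1.12, "rz": 0}, {"dx": 0, "dy": 0, "dz": 0, "rx": 0, "ry": 0, "rz": 0}]'

```text
time_s: 14.35
tool_pos: [0.5678, 0.0673, 0.2019]
tool_rot: [-179.8, 17.1, 5.0]
force: [-4.9, 3.1, 2.3]
finger_gap: 0.265
finger_force: 30.0
```

>>> send_rows --series '[{"dx": 4.8, "dy": 0.4, "dz": 4.7, "rx": -0.09, "ry": 1.12, "rz": 0}, {"dx": 5.0, "dy": 0.4, "dz": 4.5, "rx": -0.09, "ry": 1.12, "rz": 0}, {"dx": 5.2, "dy": 0.4, "dz": 4.3, "rx": -0.09, "ry": 1.12, "rz": 0}, {"dx": 5.3, "dy": 0.4, "dz": 4.1, "rx": -0.09, "ry": 1.12, "rz": 0}, {"dx": 5.5, "dy": 0.5, "dz": 3.9, "rx": -0.09, "ry": 1.12, "rz": 0}, {"dx": 0, "dy": 0, "dz": 0, "rx": 0, "ry": 0, "rz": 0}, {"dx": 0, "dy": 0, "dz": 0, "rx": 0, "ry": 0, "rz": 0}, {"dx": 0, "dy": 0, "dz": 0, "rx": 0, "ry": 0, "rz": 0}, {"dx": 0, "dy": 0, "dz": 0, "rx": 0, "ry": 0, "rz": 0}, {"dx": 0, "dy": 0, "dz": 0, "rx": 0, "ry": 0, "rz": 0}]'

```text
time_s: 15.35
tool_pos: [0.5931, 0.0693, 0.2234]
tool_rot: [-179.8, 22.7, 5.1]
force: [-5.1, 3.3, 1.3]
finger_gap: 0.26
finger_force: 30.0
```

Run:
```python
from h import *
p,d=imaging.snapshot("side");cv2.imwrite("pics/s2.png",p[:,:,::-1]);W=world("side",d)
# cover tilt: plane fit over left part of the cover, above z=.11
m=(d>0)&(W[...,2]>.115)&(W[...,2]<.17)&(W[...,0]>.55)&(W[...,0]<.7)&(W[...,1]>-.1)&(W[...,1]<.13)
P=W[m];print(m.sum());n=np.linalg.svd(P-np.median(P,0),full_matrices=False)[2][2];print(n,np.degrees(np.arccos(abs(n[2]))))
s=env.state();print(s["time_s"],s["tool_pos"],s["tool_rot"],s["force"],s["finger_gap"],s["finger_force"])
```

```text
904
[-0.69702941 -0.05669233 -0.71479786] 44.37336476568984
15.4 [0.59311563 0.06934975 0.22339964] [-179.78978316   22.66300034    5.06458438] [-4.18202616  3.52663982  2.08908787] 0.26250638328748677 30.00040440587327
```

View pics/s2.png

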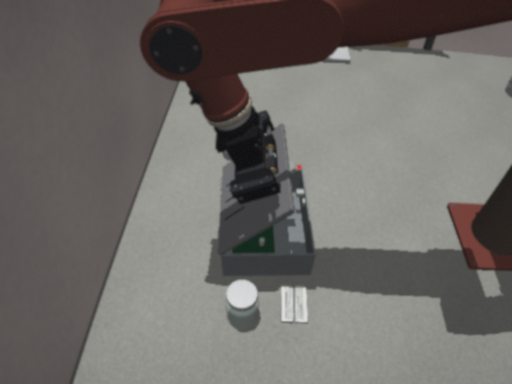

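The picture shows the cover open, with the knob held at about (255,185), and a plane fit puts it at 44°. The jar (241,298) and breadboard (294,304) have not moved. Hand in.

```bash
python3 -c "
from station import env
print(env.close_job())"
```

```text
the job is handed in; nothing more can be done
None
```

The tug showed the cover was caught, so I lowered it, slid the catch to its left end and lifted the cover to about 44°. I handed the job in with the gripper still holding the knob steady; the hand-in returned no verdict. In the last picture the jar and breadboard are where they were; the screwdriver and reel were not re-checked.

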